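# Move the sample row to the storage rack in order

### The arm

A 6-joint arm with a two-finger parallel gripper is mounted at the origin on a cart in front of the work surface, level with it; the furniture and walls round the work are solid. World frame = base frame: x ahead of the robot, y to its left, z up, the work surface at z = 0. Lengths are in m, angles in rad, forces in N, time in s.
With the tool pointing down it reaches from about 0.35 to 0.975 m from the base axis. Payload 4.9 kg.
Tool frame: the origin (TCP) lies at the very end of the fingers, on their centre line; the grasp point (between the pads) lies ctrl.grip_point_offset behind it (ctrl.grip_point_offset is the distance from the TCP to the grasp point, in m); z points along the fingers, y is the direction in which the jaws open and shut (so a half turn about z gives the same grasp; the last joint's range is limited). The gripper opens to 85 mm and grips with 20 to 120 N. Pads are 22 mm wide; open, the fingers measure 114 mm over their backs; the gripper's body (76 mm by 85 mm) begins 54 mm behind the grasp point. The pads swing forward as they close: fully open they stand 13 mm farther back than shut.
Start: joints at [1.079, 0.053, 1.613, -0, 1.476, -0.119], TCP at [0.228, 0.582, 0.231] pointing down, gripper open.
Joint ranges: [-3.01, 3.01], [-1.01, 2.22], [0.06, 2.58], [-1.02, 4.17], [0.09, 2.62], [-3.14, 3.14]. Speed limits (rad/s): [2.57, 2.57, 3.14, 3.14, 3.14, 3.14].

### API

Orientations are given as a rotation vector (axis times angle).
In Python, from station import ctrl gives the robot as it stands. The module is installed in compiled form; this text tells all that it offers.
- The arm moves only by the shell command python3 -m creep 'ROWS' [FORCE]. ROWS is JSON, a list of rows, each a list of 5 numbers: the closure in counts, from 0 (fully open) to 255 (shut), then the shift along the tool's x, y, z in mm, then the turn about the tool's z in rad. A call has 1 to 12 rows; each row is the pose to reach, as a shift and turn from the pose commanded when the call began, along the tool's axes at that moment; what a row does not reach only later rows make up. A row lasts 1/12 s, in which the tool goes at most 41.7 mm and 7.16 degrees, less where a joint would pass 70% of its speed; a pose out of reach is approached as far as the arm can. A call with a gripper value outside its range is refused whole. The fingers move at their own pace and stop on an object; FORCE is the grip in N (left out, the last holds). Time passes only in rows, so rows that repeat a pose let the fingers close. It gives the time, the measured TCP pose, the force and the opening at its end, in the units of the state.
- ctrl.get_obs(): the state, without advancing time (a new reading comes with each control period).
- ctrl.get_image(name): name is "scene" or "top" or "wrist"; returns the picture (400x640x3 uint8, red, green, blue); there is no depth.
- ctrl.calibration(name): a dict with "fx", "fy", "cx", "cy" (pixels), "k1" (the pictures are not rectified: a ray, as slopes to the right and down, at radius r is drawn at 1 + k1 r^2 times it, then the intrinsics apply), "R" (3x3) and "t" (3): a world point X has camera coordinates R X + t. Camera axes: x right, y down, z forward; pixel columns grow to the right and rows downward; lengths in m; the calibration is good to about 2 mm. A picture is of the moment at which its call begins: read the wrist's pose just before it. calibration takes no time and is no camera call; for the wrist camera it gives the pose at the moment of the call.
- ctrl.finish_job(): hands the job in, once; it reports no verdict.
Trained networks look in the newest picture that a camera, given by its name, has taken for a name from the list of things; names that differ only in an ending like _2 or _b are one class to them, and where a whole thing is asked for, a point or a joint stands for the part that bears it (a point fixed in the world has none). Each returns a list of dicts, best first, with "conf" (0 to 1); they miss things now and then, are a little off and sometimes report something else, mostly with a low value. They report only what shows in the picture. A call takes as long as a camera call.
- ctrl.boxes_of(camera, label): "rect" ([left, top, width, height] in pixels, round what is visible of it).
- ctrl.outline_of(camera, label): "mask" (400x640 bool, what is visible of it) and "rect" ([left, top, width, height] in pixels, round what is visible of it).
The state is a dict: "t": time; "q": joint angles; "dq": joint speeds; "effort": joint torques, N m; "tool_pos": TCP position; "tool_rot": TCP orientation; "contact_force": force on the tool from outside, world axes, zero at the start; "wrist_torque": the same for the moment, N m; "opening": finger opening in m.
Only numpy, scipy, OpenCV 4.12 (cv2) and the standard library are available. Lean on these libraries where they do the work, as an engineer would, in place of code of your own. Each camera call takes 0.05 s, during which the arm holds its last target. There are 200 camera calls.

### The job

Put the four sample jars away: move them from the steel bench rack into the wooden storage rack in the same order counted from the red end of each rack, one at a time and beginning at the red end, so that the row is never mixed up. Keep every jar upright and set each one fully down in its own well. Leave the glass beaker and the dropper bottle that stand near the racks where they are.

Things in the scene. Friction and masses are not known exactly. Their poses are not given: they have to be found in the camera images.
- jar_yellow_centre (a point): Sample jar with a yellow screw cap (fixed): upright amber glass jar, paper label, 40 mm across the body (straight from 4 to 62 mm above its underside), cap 36 mm across, 92 mm high in all, about 100 g. This point is its centre, 46 mm above its underside, z along its axis. It starts in one of the steel bench rack's bays; which one differs each time.
- jar_green_centre (a point): Sample jar with a green screw cap (fixed): upright amber glass jar, paper label, 40 mm across the body (straight from 4 to 62 mm above its underside), cap 36 mm across, 92 mm high in all, about 100 g. This point is its centre, 46 mm above its underside, z along its axis. It starts in one of the steel bench rack's bays; which one differs each time.
- jar_blue_centre (a point): Sample jar with a blue screw cap (fixed): upright amber glass jar, paper label, 40 mm across the body (straight from 4 to 62 mm above its underside), cap 36 mm across, 92 mm high in all, about 100 g. This point is its centre, 46 mm above its underside, z along its axis. It starts in one of the steel bench rack's bays; which one differs each time.
- jar_black_centre (a point): Sample jar with a black screw cap (fixed): upright amber glass jar, paper label, 40 mm across the body (straight from 4 to 62 mm above its underside), cap 36 mm across, 92 mm high in all, about 100 g. This point is its centre, 46 mm above its underside, z along its axis. It starts in one of the steel bench rack's bays; which one differs each time.
- bench_rack: Steel bench rack, fixed, at any angle: low tray 240 x 64 mm with a row of four square bays (50 mm inside) where the jars start. Origin: centre of its underside; y along the row toward its 10 mm thick red end plate, z up. Bay centres: x = 0, y = +81, +27, -27, -81 mm (first next to the red end); bay floor 4 mm, walls 20 mm, end plates 30 mm above the table; a jar's centre is at z = 50 mm.
- storage_rack: Wooden storage rack, fixed, at any angle: block 260 x 74 mm with a row of four round wells 50 mm across (bevelled to 58 mm), empty at first. Origin: centre of its underside; y along the row toward its 10 mm thick red end plate, z up. Well centres: x = 0, y = +87, +29, -29, -87 mm (first next to the red end); well floor 5 mm, block top 20 mm, end plates 30 mm above the table; a seated jar's centre is at z = 51 mm.
- glass_beaker_centre (a point): Small empty glass beaker, 75 x 68 mm across and 82 mm high, loose, standing behind the racks, between them. Not to be moved. This point is its centre, 41 mm above the table.
- dropper_centre (a point): Small brown dropper bottle with a red rubber top, 31 mm across and 90 mm high, loose, standing between the racks on the robot's side. Not to be moved. This point is its centre, 45 mm above the table.

How it is judged:
By the outcome, as a careful person would: the job done as asked, in the order asked, and still so for the second after the job is handed in, with the robot touching nothing.
It also fails if it takes over 128 s, if anything falls off the work surface, if the arm or the gripper's body presses on something with over 40 N, if the wrist force passes 120 N, or if a joint passes its speed limit or range.

## Working session

There is one attempt and no reset: what is moved stays moved. The work goes in short steps, Python scripts to look and compute and a shell command to move; the robot and the scene stay as the last step left them, time stands still between calls to the robot, and variables do not carry over. Pictures are saved under pics/ and viewed, about 12 in all and at most 16, crops included, and the job is handed in when it is done.

```bash
mkdir -p pics; python3 - <<'E'
from station import ctrl
import cv2,numpy as np
print(ctrl.get_obs()); print(ctrl.grip_point_offset)
for n in ["scene","top"]:
    im=ctrl.get_image(n); cv2.imwrite(f"pics/{n}0.png",im[:,:,::-1]); 
    c=ctrl.calibration(n); print(n,{k:np.round(v,4).tolist() for k,v in c.items()})
    for l in ["jar_yellow_centre","jar_green_centre","jar_blue_centre","jar_black_centre","bench_rack","storage_rack","glass_beaker_centre","dropper_centre"]:
        print(l,[(np.round(b["rect"]).tolist(),round(b["conf"],2)) for b in ctrl.boxes_of(n,l)][:3])
E
```

```text
{'t': 0.0, 'q': array([ 1.07902556e+00,  5.33462002e-02,  1.61431494e+00,  6.11887985e-05,
        1.47596557e+00, -1.18987240e-01]), 'dq': array([-0.00019713,  0.00048325, -0.00153706, -0.00086064, -0.0011976 ,
       -0.00105681]), 'effort': array([-7.13209429e-04, -3.93686378e+01, -3.70172954e+01, -1.87835817e-04,
        7.12881127e-03, -3.56204896e-05]), 'tool_pos': array([0.22731192, 0.58153174, 0.2300571 ]), 'tool_rot': array([-5.82066935e-01, -3.08651686e+00,  3.01786518e-03]), 'contact_force': array([-0.5172125 , -0.16868197, -0.01711205]), 'wrist_torque': array([-0.0095471 , -0.01770425, -0.03390028]), 'opening': 0.0856914025961129}
0.0187
scene {'fx': 447.8534, 'fy': 447.8534, 'cx': 315.4278, 'cy': 193.5181, 'k1': 0.0333, 'R': [[0.6556, -0.755, -0.0097], [-0.5128, -0.4358, -0.7397], [0.5542, 0.49, -0.6729]], 't': [-0.3801, 0.348, 0.825]}
jar_yellow_centre [([382.0, 274.0, 24.0, 34.0], 0.62)]
jar_green_centre [([386.0, 211.0, 21.0, 32.0], 0.55)]
jar_blue_centre [([384.0, 248.0, 22.0, 34.0], 0.66)]
jar_black_centre [([383.0, 231.0, 25.0, 30.0], 0.76), ([382.0, 250.0, 25.0, 3
[... 221 characters left out ...]
top {'fx': 488.3342, 'fy': 488.3342, 'cx': 318.3299, 'cy': 203.094, 'k1': -0.0836, 'R': [[-0.0227, -0.9997, -0.0023], [-0.9791, 0.0227, -0.2023], [0.2023, -0.0024, -0.9793]], 't': [-0.0328, 0.5642, 1.3122]}
jar_yellow_centre [([408.0, 227.0, 13.0, 13.0], 0.74)]
jar_green_centre [([369.0, 179.0, 18.0, 16.0], 0.47)]
jar_blue_centre [([390.0, 206.0, 19.0, 20.0], 0.63), ([369.0, 177.0, 14.0, 18.0], 0.33)]
jar_black_centre [([379.0, 192.0, 18.0, 16.0], 0.74), ([405.0, 223.0, 14.0, 18.0], 0.17)]
bench_rack [([359.0, 172.0, 68.0, 77.0], 0.86)]
storage_rack [([199.0, 187.0, 75.0, 85.0], 0.74)]
glass_beaker_centre [([288.0, 143.0, 24.0, 29.0], 0.62)]
dropper_centre [([298.0, 247.0, 12.0, 12.0], 0.5)]
```

```bash
python3 - <<'E'
import cv2
a=cv2.imread("pics/top0.png")[125:290,180:440]
cv2.imwrite("pics/top0c.png",cv2.resize(a,None,fx=3,fy=3,interpolation=cv2.INTER_CUBIC))
E
```

```text
(no output)
```

View pics/top0c.png

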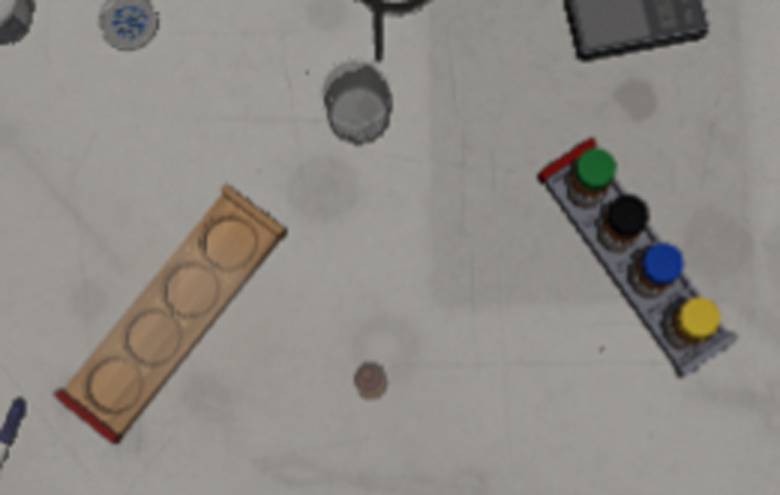

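View pics/scene0.png

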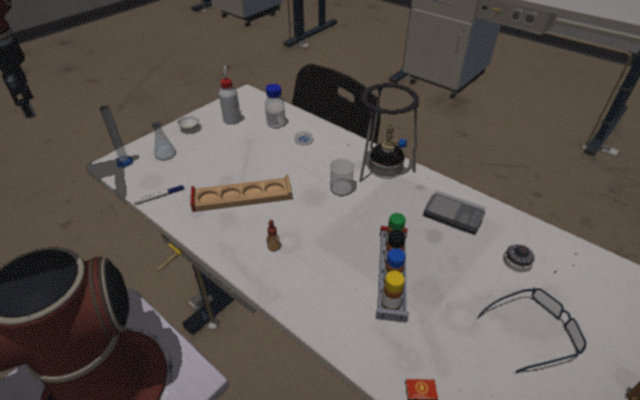

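```bash
cat > h.py <<'E'
import numpy as np,cv2
from scipy.optimize import least_squares
from scipy.spatial.transform import Rotation as Ro
from station import ctrl
def ray(c,px):
    u=np.array([[px]],float); K=np.array([[c["fx"],0,c["cx"]],[0,c["fy"],c["cy"]],[0,0,1]])
    s=cv2.undistortPoints(u,K,np.array([c["k1"],0,0,0.]))[0,0]
    R=np.array(c["R"]); return -R.T@np.array(c["t"]), R.T@np.array([s[0],s[1],1])
def onz(c,px,z):
    o,d=ray(c,px); return o+d*(z-o[2])/d[2]
def proj(c,X):
    X=np.asarray(X)@np.array(c["R"]).T+np.array(c["t"]); s=X[:,:2]/X[:,2:]
    s=s*(1+c["k1"]*(s**2).sum(1,keepdims=True)); return s*[c["fx"],c["fy"]]+[c["cx"],c["cy"]]
def go(x,y,z,yaw):
    """rows' numbers to TCP (x,y,z), tool y axis along world angle yaw (mod pi)"""
    o=ctrl.get_obs(); R=Ro.from_rotvec(o["tool_rot"]).as_matrix()
    d=R.T@(np.array([x,y,z])-o["tool_pos"])*1000
    a=np.arctan2(R[1,1],R[0,1]); t=-(yaw-a); t=(t+np.pi/2)%np.pi-np.pi/2
    print("t",round(o["t"],2),"tcp",o["tool_pos"].round(4),"shift",d.round(1),"turn",round(t,3),"q6",o["q"][5].round(2),"tilt",R[:2,2].round(4),"open",round(o["opening"],4))
E
python3 - <<'E'
from h import *
c=ctrl.calibration("top")
f=lambda p:((np.array(p)+.5)/3-.5+[180,125])
caps=np.array([onz(c,f(p),.096) for p in [(596,168),(627,215),(662,263),(698,318)]])
wells=np.array([onz(c,f(p),.020) for p in [(115,385),(154,338),(192,290),(229,242)]])
for n,P,s in(("bench",caps,[81,27,-27,-81]),("stor",wells,[87,29,-29,-87])):
    s=np.array(s)/1000; m=P.mean(0); k=(s@(P-m))/(s@s)
    print(n,P[:,:2].round(4).tolist(),"c",m.round(4),"scale",np.linalg.norm(k).round(3),"rowang",np.arctan2(k[1],k[0]).round(4))
for n,p,z in(("beaker",(358,103),.04),("dropper",(371,380),.06)): print(n,onz(c,f(p),z).round(3))
w=ctrl.calibration("wrist");o=ctrl.get_obs();R=Ro.from_rotvec(o["tool_rot"]).as_matrix()
print("cam in tool",R.T@(-np.array(w["R"]).T@np.array(w["t"])-o["tool_pos"]),(R.T@np.array(w["R"]).T)[:,2],w["fx"])
E
```

```text
bench [[0.6146, -0.2123], [0.5698, -0.2385], [0.5245, -0.268], [0.4734, -0.2977]] c [ 0.5456 -0.2541  0.096 ] scale 1.017 rowang 0.5478
stor [[0.4331, 0.2421], [0.4772, 0.2055], [0.5226, 0.1695], [0.5687, 0.1342]] c [0.5004 0.1878 0.02  ] scale 0.996 rowang 2.4694
beaker [0.699 0.007 0.04 ]
dropper [ 0.429 -0.001  0.06 ]
cam in tool [ 8.12749966e-02 -5.84177546e-05 -1.42204605e-01] [-3.19059911e-01 -8.22377790e-04  9.47734191e-01] 356.4710215053935
```

```bash
python3 -c "
from h import *
go(.5004,.1878,.26,2.4694-np.pi/2); go(.5456,-.2541,.26,.5478-np.pi/2)"
```

```text
t 0.9 tcp [0.2276 0.5821 0.2313] shift [-397.6 -267.8  -28.7] turn 0.299 q6 -0.12 tilt [-0.  0.] open 0.0853
t 0.9 tcp [0.2276 0.5821 0.2313] shift [-600.7 -662.9  -28.7] turn -0.921 q6 -0.12 tilt [-0.  0.] open 0.0853
```

```bash
python3 -m creep '[[0,-398,-268,-29,0.3],[0,-398,-268,-29,0.3],[0,-398,-268,-29,0.3],[0,-398,-268,-29,0.3],[0,-398,-268,-29,0.3],[0,-398,-268,-29,0.3],[0,-398,-268,-29,0.3],[0,-398,-268,-29,0.3],[0,-398,-268,-29,0.3],[0,-398,-268,-29,0.3],[0,-398,-268,-29,0.3],[0,-398,-268,-29,0.3]]'
python3 -c "
from h import *
go(.5004,.1878,.26,2.4694-np.pi/2)"
```

```text
t: 1.9
tool_pos: [0.5026, 0.1841, 0.2609]
tool_rot: [1.041, 2.962, -0.001]
contact_force: [-0.2, -0.7, -0.4]
opening: 0.0857
t 1.9 tcp [0.5026 0.1841 0.2609] shift [4.1 1.5 0.9] turn -0.004 q6 -0.68 tilt [ 0.0017 -0.001 ] open 0.0857
```

```bash
python3 - <<'E'
from h import *
import json
c=ctrl.calibration("wrist"); im=ctrl.get_image("wrist"); cv2.imwrite("pics/w1.png",im[:,:,::-1])
json.dump({k:np.array(v).tolist() for k,v in c.items()},open("w1.json","w"))
go(.5004,.1878,.26,2.4694-np.pi/2); go(.5456,-.2541,.26,.5478-np.pi/2)
E
```

```text
t 1.95 tcp [0.5039 0.1823 0.261 ] shift [6.2 2.1 1. ] turn -0.006 q6 -0.68 tilt [ 0.0026 -0.0026] open 0.0853
t 1.95 tcp [0.5039 0.1823 0.261 ] shift [-306.3 -313.6    2.2] turn -1.226 q6 -0.68 tilt [ 0.0026 -0.0026] open 0.0853
```

View pics/w1.png

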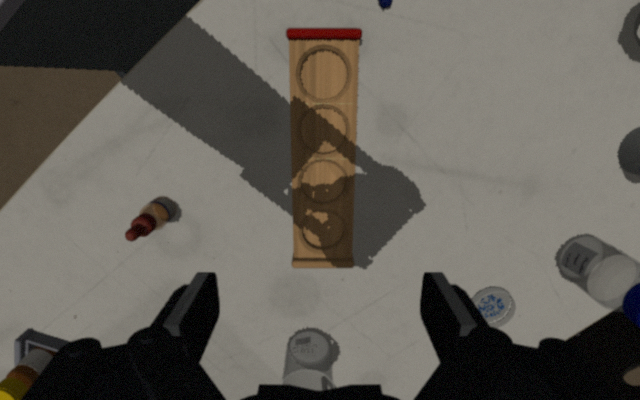

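```bash
python3 - <<'E'
from h import *
import json
c=json.load(open("w1.json"))
W=np.array([onz(c,p,.02) for p in [(324,73),(324,129),(323,181),(323,229)]]);s=np.array([87,29,-29,-87])/1000
m=W.mean(0);k=s@(W-m)/(s@s);print(W.round(4)[:,:2].tolist(),m.round(4),np.linalg.norm(k).round(3),np.arctan2(k[1],k[0]).round(4))
P=np.array([onz(c,p,.03) for p in [(287.5,30),(361.5,30),(355,267),(291.5,267)]])[:,:2]
print("corners",P.round(4).tolist(),P.mean(0).round(4)); a=P[:2].mean(0)-P[2:].mean(0);print(np.linalg.norm(a),np.arctan2(a[1],a[0]))
E
python3 -m creep '[[0,-307,-314,2,-1.22],[0,-307,-314,2,-1.22],[0,-307,-314,2,-1.22],[0,-307,-314,2,-1.22],[0,-307,-314,2,-1.22],[0,-307,-314,2,-1.22],[0,-307,-314,2,-1.22],[0,-307,-314,2,-1.22],[0,-307,-314,2,-1.22],[0,-307,-314,2,-1.22],[0,-307,-314,2,-1.22],[0,-307,-314,2,-1.22]]'
python3 -m creep '[[0,0,0,0,0],[0,0,0,0,0],[0,0,0,0,0],[0,0,0,0,0]]'
python3 - <<'E'
from h import *
import json
c=ctrl.calibration("wrist"); im=ctrl.get_image("wrist"); cv2.imwrite("pics/w2.png",im[:,:,::-1])
json.dump({k:np.array(v).tolist() for k,v in c.items()},open("w2.json","w"))
go(.5456,-.2541,.26,.5478-np.pi/2)
E
```

```text
[[0.4335, 0.2456], [0.4777, 0.2104], [0.5217, 0.174], [0.5667, 0.138]] [0.4999 0.192  0.02  ] 0.984 2.4611
corners [[0.3806, 0.2427], [0.4251, 0.2982], [0.6249, 0.1398], [0.5781, 0.0814]] [0.5022 0.1905]
0.2549831268048922 2.4637713204380716
t: 2.95
tool_pos: [0.5448, -0.2536, 0.2581]
tool_rot: [0.847, -3.025, 0.002]
contact_force: [-0.9, 0.1, -0.5]
opening: 0.0854
t: 3.28
tool_pos: [0.5453, -0.2478, 0.2584]
tool_rot: [-0.851, 3.024, 0.0]
contact_force: [-1.1, 0.5, -0.0]
opening: 0.0854
t 3.33 tcp [ 0.5453 -0.2478  0.2585] shift [ 3.  -5.5 -1.5] turn 0.001 q6 -2.67 tilt [0.0003 0.0002] open 0.0853
```

View pics/w2.png

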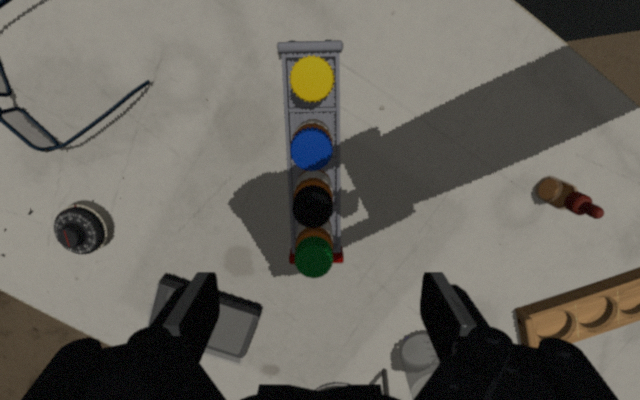

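```bash
cat >> h.py <<'E'
def caps(im,c):
    h=cv2.cvtColor(im,cv2.COLOR_RGB2HSV); out={}
    for n,lo,hi in(("green",(50,100,30),(80,255,255)),("blue",(100,120,40),(125,255,255)),("yellow",(22,150,100),(34,255,255))):
        nn,l,st,ce=cv2.connectedComponentsWithStats(cv2.inRange(h,lo,hi))
        for i in range(1,nn):
            if st[i,4]>300:
                x,y,w,hh,a=st[i]; p=(x+(w-1)/2,y+(hh-1)/2); print(n,st[i],onz(c,p,.096).round(4))
E
python3 - <<'E'
from h import *
import json
c=json.load(open("w2.json")); im=cv2.imread("pics/w2.png")[:,:,::-1].copy()
caps(im,c); print("black",onz(c,(313,203),.096))
go(.6146,-.2123,.14,.5478-np.pi/2)
E
```

```text
green [ 295  237   38   40 1150] [ 0.6111 -0.2151  0.096 ]
blue [ 290  128   43   43 1426] [ 0.5246 -0.2698  0.096 ]
yellow [ 290   56   45   46 1577] [ 0.4747 -0.2989  0.096 ]
black [ 0.56549432 -0.24314291  0.096     ]
t 3.33 tcp [ 0.5453 -0.2478  0.2585] shift [-77.6  -5.9 118.5] turn 0.001 q6 -2.67 tilt [0.0003 0.0002] open 0.0853
```

```bash
python3 -m creep '[[0,-38,-2,55,0],[0,-76,-5,80,0],[0,-76,-5,110,0],[0,-76,-5,118,0],[0,-76,-5,118,0],[0,-76,-5,118,0],[0,-76,-5,118,0],[0,-76,-5,118,0]]'
python3 - <<'E'
from h import *
go(.6128,-.2137,.034,.55-np.pi/2)
c=ctrl.calibration("wrist"); im=ctrl.get_image("wrist"); cv2.imwrite("pics/w3.png",im[:,:,::-1]); caps(im,c)
E
```

```text
t: 4.0
tool_pos: [0.6138, -0.2148, 0.1436]
tool_rot: [-0.848, 3.021, -0.005]
contact_force: [-0.1, -0.6, -0.7]
opening: 0.0854
t 4.0 tcp [ 0.6138 -0.2148  0.1436] shift [  0.5   1.9 109.6] turn -0.003 q6 -2.57 tilt [ 0.0043 -0.0022] open 0.0854
green [ 292  199   62   66 3166] [ 0.6124 -0.2146  0.096 ]
blue [ 284    0   73   80 4440] [ 0.526 -0.269  0.096]
```

View pics/w3.png

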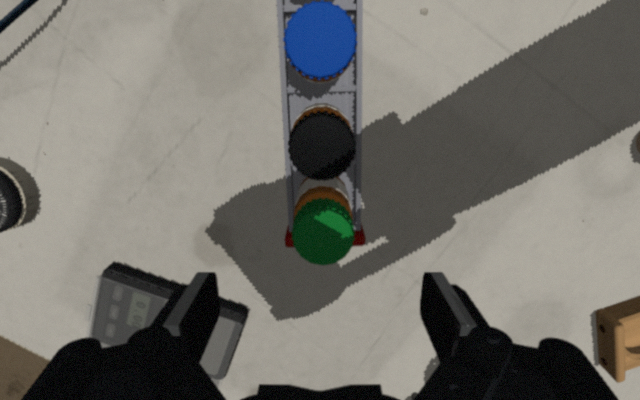

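```bash
python3 -m creep '[[0,1,1,30,0],[0,1,1,60,0],[0,1,1,85,0],[0,1,1,105,0],[0,1,1,108,0],[0,1,1,108,0],[0,1,1,108,0]]' 30
python3 - <<'E'
from h import *
go(.6125,-.2143,.034,.55-np.pi/2)
c=ctrl.calibration("wrist"); im=ctrl.get_image("wrist"); cv2.imwrite("pics/w4.png",im[:,:,::-1]); caps(im,c)
E
```

```text
t: 4.63
tool_pos: [0.6124, -0.2147, 0.0346]
tool_rot: [-0.848, 3.023, -0.003]
contact_force: [0.9, 0.1, -0.1]
opening: 0.0855
t 4.63 tcp [ 0.6124 -0.2147  0.0346] shift [-0.2  0.3  0.6] turn -0.003 q6 -2.57 tilt [ 0.003  -0.0014] open 0.0855
green [ 262  300  119   91 8483] [ 0.6012 -0.2214  0.096 ]
blue [ 230    0  169   78 9591] [ 0.5354 -0.2633  0.096 ]
```

View pics/w4.png

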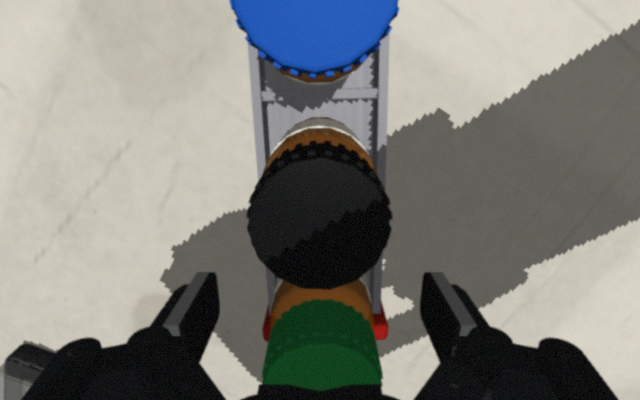

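```bash
python3 -m creep '[[255,0,0,0,0],[255,0,0,0,0],[255,0,0,0,0],[255,0,0,0,0],[255,0,0,0,0],[255,0,0,0,0]]' 40
python3 -m creep '[[255,0,0,0,0],[255,0,0,-5,0],[255,0,0,-15,0],[255,0,0,-35,0],[255,0,0,-70,0],[255,0,0,-105,0],[255,0,0,-125,0],[255,0,0,-125,0]]'
python3 - <<'E'
from h import *
go(.4335,.2435,.16,2.465-np.pi/2)
E
```

```text
t: 5.18
tool_pos: [0.6118, -0.214, 0.0334]
tool_rot: [-0.849, 3.024, -0.001]
contact_force: [-1.8, 0.6, 5.4]
opening: 0.0391
t: 5.85
tool_pos: [0.6145, -0.2153, 0.1649]
tool_rot: [-0.847, 3.016, -0.012]
contact_force: [1.0, -0.2, 0.4]
opening: 0.039
t 5.85 tcp [ 0.6145 -0.2153  0.1649] shift [-84.2 486.    0.7] turn 1.224 q6 -2.57 tilt [ 0.0104 -0.0051] open 0.039
```

```bash
python3 -m creep '[[255,-84,486,0,1.224],[255,-84,486,0,1.224],[255,-84,486,0,1.224],[255,-84,486,0,1.224],[255,-84,486,0,1.224],[255,-84,486,0,1.224],[255,-84,486,0,1.224],[255,-84,486,0,1.224],[255,-84,486,0,1.224],[255,-84,486,0,1.224],[255,-84,486,0,1.224],[255,-84,486,0,1.224]]'
python3 -m creep '[[255,0,0,0,0],[255,0,0,0,0],[255,0,0,0,0],[255,0,0,0,0],[255,0,0,0,0],[255,0,0,0,0]]'
python3 - <<'E'
from h import *
import json
go(.4335,.2437,.16,2.465-np.pi/2)
c=ctrl.calibration("wrist"); im=ctrl.get_image("wrist"); cv2.imwrite("pics/w5.png",im[:,:,::-1])
json.dump({k:np.array(v).tolist() for k,v in c.items()},open("w5.json","w"))
E
```

```text
t: 6.85
tool_pos: [0.4334, 0.2334, 0.1561]
tool_rot: [-1.045, -2.961, 0.002]
contact_force: [1.4, 1.1, -0.7]
opening: 0.0389
t: 7.35
tool_pos: [0.4357, 0.2311, 0.1571]
tool_rot: [-1.046, -2.962, 0.0]
contact_force: [-0.3, -0.2, -1.1]
opening: 0.0388
t 7.35 tcp [0.4357 0.2311 0.1571] shift [ 9.6  8.4 -2.9] turn -0.003 q6 -0.55 tilt [-0.0002 -0.0002] open 0.0388
```

View pics/w5.png

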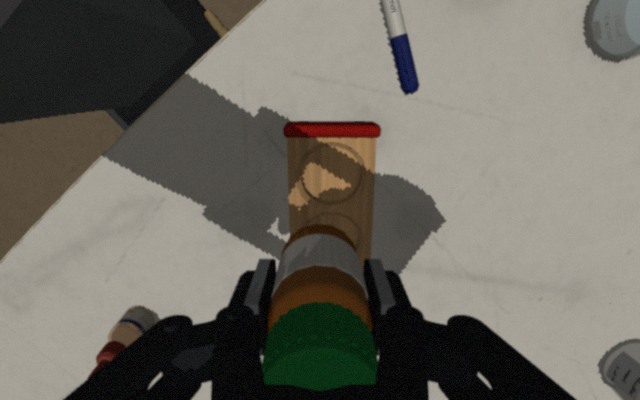

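```bash
python3 - <<'E'
from h import *
import json
c=json.load(open("w5.json"))
W=onz(c,(331.5,174),.02)[:2]
A=onz(c,(284.5,124.5),.03)[:2];B=onz(c,(380.5,124.5),.03)[:2]
d=A-B; th=np.arctan2(d[1],d[0]); u=np.array([-d[1],d[0]])/np.linalg.norm(d)
print(W,A,B,np.linalg.norm(d),th, (A+B)/2+u*.043,(A+B)/2-u*.043, "centre est",(A+B)/2-u*.13,(A+B)/2+u*.13)
for X in ([.4335,.2421],[.4335,.2456]): print(proj(c,[X+[.02]]))
go(.4335,.2437,.16,2.465-np.pi/2)
E
```

```text
[0.43191801 0.24663779] [0.37811645 0.24420458] [0.42298465 0.29986582] 0.07149355679640211 -2.249242203544922 [0.43402816 0.24504909] [0.36707294 0.2990213 ] centre est [0.29933918 0.3536211 ] [0.50176192 0.1904493 ]
[[328.3088985  178.91896641]]
[[331.70729836 176.27462469]]
t 7.4 tcp [0.4357 0.2312 0.1572] shift [ 9.5  8.3 -2.8] turn -0.002 q6 -0.55 tilt [-0.0002 -0.0002] open 0.0391
```

```bash
python3 -c "
from h import *
go(.4333,.2452,.0345,2.463-np.pi/2)"
```

```text
t 7.4 tcp [0.4357 0.2312 0.1572] shift [ 10.6   9.4 122.7] turn -0.0 q6 -0.55 tilt [-0.0002 -0.0002] open 0.0391
```

```bash
python3 -m creep '[[255,10.5,9.5,0,0],[255,10.5,9.5,30,0],[255,10.5,9.5,60,0],[255,10.5,9.5,80,0],[255,10.5,9.5,95,0],[255,10.5,9.5,98,0],[255,10.5,9.5,98,0],[255,10.5,9.5,98,0],[255,10.5,9.5,98,0]]'
python3 -c "
from h import *
go(.4333,.2452,.0345,2.463-np.pi/2)
c=ctrl.calibration('wrist'); im=ctrl.get_image('wrist'); cv2.imwrite('pics/w6.png',im[:,:,::-1])"
```

```text
t: 8.15
tool_pos: [0.4343, 0.2465, 0.0611]
tool_rot: [1.043, 2.961, 0.003]
contact_force: [0.2, -0.1, -1.3]
opening: 0.039
t 8.15 tcp [0.4343 0.2465 0.0611] shift [ 0.  -1.8 26.6] turn 0.001 q6 -0.53 tilt [0.0029 0.0011] open 0.039
```

View pics/w6.png

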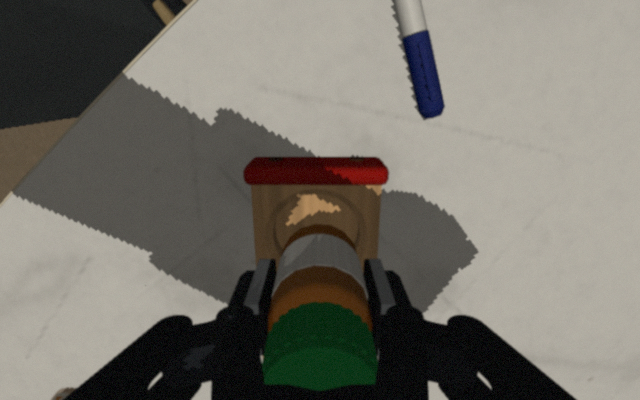

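```bash
python3 -m creep '[[255,0,-1.8,2,0],[255,0,-1.8,8,0],[255,0,-1.8,14,0],[255,0,-1.8,20,0],[255,0,-1.8,24,0],[255,0,-1.8,26,0],[255,0,-1.8,26,0],[255,0,-1.8,26,0]]'
python3 -c "
from h import *
go(.4333,.2452,.0345,2.463-np.pi/2)"
```

```text
t: 8.87
tool_pos: [0.4314, 0.2446, 0.0344]
tool_rot: [-1.042, -2.962, 0.004]
contact_force: [-6.9, -3.4, 11.9]
opening: 0.0389
t 8.87 tcp [0.4314 0.2446 0.0344] shift [-1.1  1.6 -0.1] turn 0.002 q6 -0.53 tilt [-0.0026 -0.0016] open 0.0389
```

```bash
python3 -m creep '[[0,0,0,0,0],[0,0,0,0,0],[0,0,0,0,0],[0,0,0,0,0],[0,0,0,0,0],[0,0,0,-15,0],[0,0,0,-50,0],[0,0,0,-90,0],[0,0,0,-120,0],[0,0,0,-120,0],[0,0,0,-120,0],[0,0,0,-120,0]]'
python3 -c "
from h import *
c=ctrl.calibration('wrist'); im=ctrl.get_image('wrist'); cv2.imwrite('pics/w7.png',im[:,:,::-1]); caps(im,c)
go(.5675,-.2408,.15,.55-np.pi/2)"
```

```text
t: 9.87
tool_pos: [0.4314, 0.2447, 0.1525]
tool_rot: [-1.043, -2.963, 0.001]
contact_force: [0.3, 0.8, 0.0]
opening: 0.0855
green [ 290  198   59   63 2923] [0.4324 0.2435 0.096 ]
blue [382  51  27  58 861] [0.3909 0.3287 0.096 ]
t 9.92 tcp [0.4308 0.2444 0.1515] shift [-410.5 -292.7    1.6] turn -1.227 q6 -0.53 tilt [-0.0027 -0.0011] open 0.0852
```

View pics/w7.png

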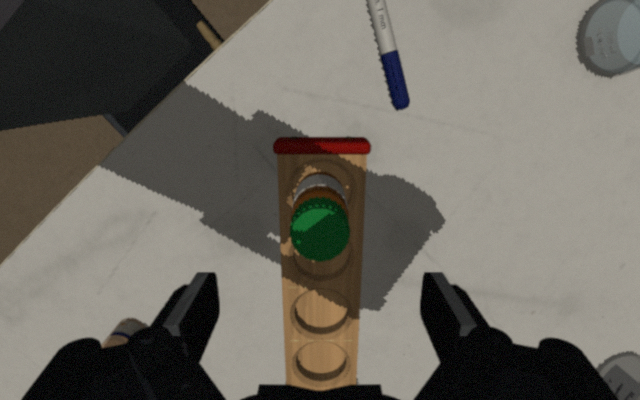

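```bash
python3 -m creep '[[0,-410,-293,1,-1.227],[0,-410,-293,1,-1.227],[0,-410,-293,1,-1.227],[0,-410,-293,1,-1.227],[0,-410,-293,1,-1.227],[0,-410,-293,1,-1.227],[0,-410,-293,1,-1.227],[0,-410,-293,1,-1.227],[0,-410,-293,1,-1.227],[0,-410,-293,1,-1.227],[0,-410,-293,1,-1.227],[0,-410,-293,1,-1.227]]'
python3 -m creep '[[0,0,0,0,0],[0,0,0,0,0],[0,0,0,0,0],[0,0,0,0,0],[0,0,0,0,0]]'
cat >> h.py <<'E'
def box(name,l):
    r=ctrl.boxes_of(name,l); c=ctrl.calibration(name)
    for b in r[:2]:
        x,y,w,h=b["rect"]; print(l,b["rect"],round(b["conf"],2))
def black(im,c,z=.096):
    g=cv2.cvtColor(im,cv2.COLOR_RGB2GRAY); m=((g<45)&(np.ptp(im.astype(int),axis=2)<14)).astype(np.uint8)
    m=cv2.morphologyEx(m,cv2.MORPH_OPEN,np.ones((5,5)))
    n,l,st,ce=cv2.connectedComponentsWithStats(m)
    for i in range(1,n):
        x,y,w,h,a=st[i]
        if a>500 and w<160 and 200<x+w/2<440: print("black",st[i],onz(c,(x+(w-1)/2,y+(h-1)/2),z).round(4))
E
python3 -c "
from h import *
c=ctrl.calibration('wrist'); im=ctrl.get_image('wrist'); cv2.imwrite('pics/w8.png',im[:,:,::-1]); caps(im,c); black(im,c); box('wrist','jar_black_centre')
go(.5675,-.2408,.034,.55-np.pi/2)"
```

```text
t: 10.92
tool_pos: [0.5542, -0.196, 0.1496]
tool_rot: [0.858, -3.019, -0.005]
contact_force: [-0.0, 0.3, 0.3]
opening: 0.0851
t: 11.33
tool_pos: [0.5549, -0.193, 0.1517]
tool_rot: [0.856, -3.022, -0.002]
contact_force: [-0.1, 0.6, -0.3]
opening: 0.0854
blue [ 199   83   70   68 3607] [ 0.5239 -0.2678  0.096 ]
yellow [ 192    0   72   40 2068] [ 0.4824 -0.2932  0.096 ]
black [ 210  176   62   64 3102] [ 0.5684 -0.24    0.096 ]
black [ 248  385  145   15 1641] [ 0.6648 -0.1256  0.096 ]
jar_black_centre [207.9, 151.9, 78.3, 85.8] 0.92
t 11.43 tcp [ 0.5552 -0.1933  0.1523] shift [ 14.4 -47.  118.3] turn 0.002 q6 -2.58 tilt [-0.0002  0.0002] open 0.0855
```

View pics/w8.png

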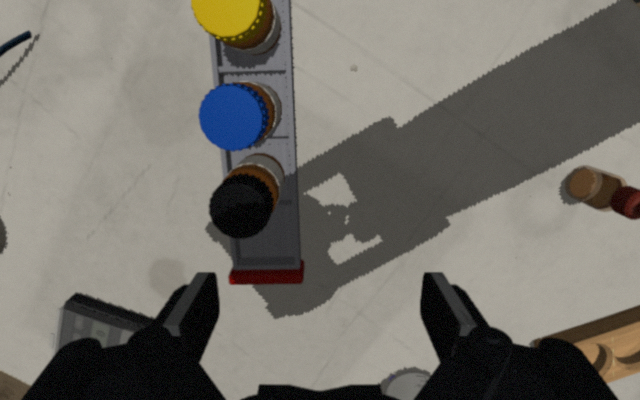

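```bash
python3 -m creep '[[0,7,-24,0,0],[0,13,-47,0,0],[0,13,-47,0,0],[0,13,-47,20,0],[0,13,-47,35,0],[0,13,-47,35,0],[0,13,-47,35,0]]'
python3 -c "
from h import *
c=ctrl.calibration('wrist'); im=ctrl.get_image('wrist'); caps(im,c); black(im,c)
go(.5684,-.2400,.034,.55-np.pi/2)"
```

```text
t: 12.02
tool_pos: [0.5681, -0.2402, 0.1165]
tool_rot: [0.854, -3.022, -0.003]
contact_force: [-0.0, -0.0, 0.5]
opening: 0.085
blue [ 276  111   80   80 4807] [ 0.5243 -0.2699  0.096 ]
yellow [ 274    0   87   63 4331] [ 0.4807 -0.2958  0.096 ]
black [ 282  214   72   76 4270] [ 0.5675 -0.2425  0.096 ]
black [ 249  385  142   15 1602] [ 0.6464 -0.1928  0.096 ]
t 12.07 tcp [ 0.5689 -0.2407  0.1178] shift [ 0.1  0.8 83.8] turn 0.001 q6 -2.64 tilt [-0.      0.0001] open 0.0855
```

```bash
python3 -m creep '[[0,0.5,0.5,25,0],[0,0.5,0.5,50,0],[0,0.5,0.5,75,0],[0,0.5,0.5,84,0],[0,0.5,0.5,84,0],[0,0.5,0.5,84,0],[255,0.5,0.5,84,0],[255,0.5,0.5,84,0],[255,0.5,0.5,84,0],[255,0.5,0.5,84,0],[255,0.5,0.5,84,0],[255,0.5,0.5,84,0]]'
python3 -m creep '[[255,0,0,0,0],[255,0,0,-5,0],[255,0,0,-15,0],[255,0,0,-40,0],[255,0,0,-75,0],[255,0,0,-110,0],[255,0,0,-125,0],[255,0,0,-125,0],[255,0,0,-125,0],[255,0,0,-125,0]]'
python3 -c "
from h import *
go(.4784,.2088,.16,2.463-np.pi/2)"
```

```text
t: 13.07
tool_pos: [0.5691, -0.2417, 0.0349]
tool_rot: [-0.853, 3.022, -0.002]
contact_force: [-1.1, 1.4, 5.7]
opening: 0.039
t: 13.9
tool_pos: [0.5671, -0.2406, 0.1566]
tool_rot: [0.853, -3.021, -0.003]
contact_force: [-0.1, 0.3, -1.5]
opening: 0.0391
t 13.9 tcp [ 0.5671 -0.2406  0.1566] shift [-159.4  429.5   -2.5] turn 1.229 q6 -2.64 tilt [-0.0027  0.0015] open 0.0391
```

```bash
python3 -m creep '[[255,-159,430,-2,1.227],[255,-159,430,-2,1.227],[255,-159,430,-2,1.227],[255,-159,430,-2,1.227],[255,-159,430,-2,1.227],[255,-159,430,-2,1.227],[255,-159,430,-2,1.227],[255,-159,430,-2,1.227],[255,-159,430,-2,1.227],[255,-159,430,-2,1.227],[255,-159,430,-2,1.227],[255,-159,430,-2,1.227]]'
python3 -m creep '[[255,0,0,0,0],[255,0,0,0,0],[255,0,0,0,0],[255,0,0,0,0],[255,0,0,0,0],[255,0,0,0,0]]'
python3 - <<'E'
from h import *
go(.4784,.2088,.036,2.463-np.pi/2)
c=ctrl.calibration("wrist"); im=ctrl.get_image("wrist"); cv2.imwrite("pics/w9.png",im[:,:,::-1]); caps(im,c)
E
```

```text
t: 14.9
tool_pos: [0.4761, 0.2109, 0.1576]
tool_rot: [-1.042, -2.959, 0.003]
contact_force: [0.3, 0.7, -0.5]
opening: 0.0383
t: 15.4
tool_pos: [0.4791, 0.2074, 0.1601]
tool_rot: [-1.045, -2.962, 0.001]
contact_force: [0.6, -0.3, -0.7]
opening: 0.0386
t 15.4 tcp [0.4791 0.2074 0.1601] shift [  1.4   0.7 124.1] turn 0.0 q6 -0.63 tilt [-0.0004 -0.0002] open 0.0386
green [ 287   99   63   64 3083] [0.4348 0.2421 0.096 ]
blue [389   0  21  27 414] [0.4135 0.3143 0.096 ]
```

```bash
python3 -m creep '[[255,1.4,0.7,0,0],[255,1.4,0.7,30,0],[255,1.4,0.7,60,0],[255,1.4,0.7,85,0],[255,1.4,0.7,97,0],[255,1.4,0.7,97,0],[255,1.4,0.7,97,0],[255,1.4,0.7,97,0],[255,1.4,0.7,97,0]]'
python3 - <<'E'
from h import *
import json
go(.4784,.2088,.036,2.463-np.pi/2)
c=ctrl.calibration("wrist"); im=ctrl.get_image("wrist"); cv2.imwrite("pics/w10.png",im[:,:,::-1])
t=ctrl.get_image("top")[150:290,180:340]; t=cv2.resize(t,None,fx=3,fy=3,interpolation=cv2.INTER_CUBIC)
o=np.zeros((820,640,3),np.uint8);o[:400]=im;o[400:,:480]=t;cv2.imwrite("pics/m10.png",cv2.resize(o[:,:,::-1],None,fx=.72,fy=.72))
E
```

```text
t: 16.2
tool_pos: [0.4799, 0.2103, 0.0658]
tool_rot: [1.042, 2.96, 0.004]
contact_force: [0.1, -0.2, -1.2]
opening: 0.0387
t 16.2 tcp [0.4799 0.2103 0.0658] shift [ 0.3 -2.3 29.8] turn 0.002 q6 -0.62 tilt [0.0039 0.0011] open 0.0387
```

View pics/m10.png

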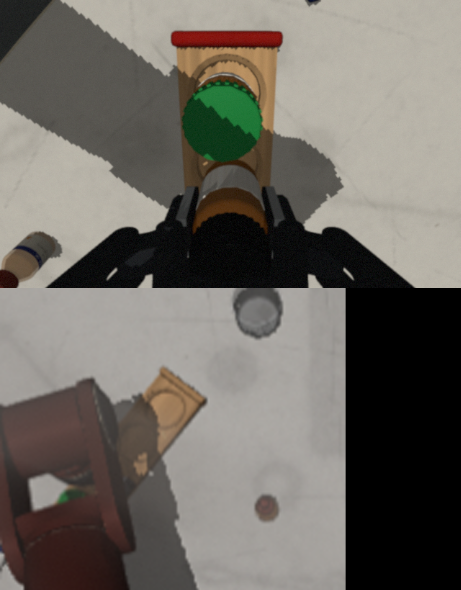

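```bash
python3 -m creep '[[255,0,-2,2,0],[255,0,-2,8,0],[255,0,-2,14,0],[255,0,-2,20,0],[255,0,-2,25,0],[255,0,-2,27,0],[255,0,-2,27,0],[255,0,-2,27,0],[255,0,-2,27,0]]'
python3 -c "
from h import *
go(.4784,.2088,.036,2.463-np.pi/2)"
```

```text
t: 17.05
tool_pos: [0.4769, 0.2083, 0.0361]
tool_rot: [-1.043, -2.963, 0.0]
contact_force: [0.4, -0.5, -1.2]
opening: 0.039
t 17.05 tcp [0.4769 0.2083 0.0361] shift [-0.9  1.4  0.1] turn 0.002 q6 -0.63 tilt [-0.0003 -0.0001] open 0.039
```

```bash
python3 -m creep '[[255,0,0,0.7,0],[255,0,0,1.4,0],[255,0,0,1.4,0],[255,0,0,1.4,0]]'
python3 -m creep '[[0,0,0,0,0],[0,0,0,0,0],[0,0,0,0,0],[0,0,0,0,0],[0,0,0,0,0],[0,0,0,-15,0],[0,0,0,-50,0],[0,0,0,-90,0],[0,0,0,-120,0],[0,0,0,-120,0],[0,0,0,-120,0],[0,0,0,-120,0]]'
python3 -c "
from h import *
c=ctrl.calibration('wrist'); im=ctrl.get_image('wrist'); cv2.imwrite('pics/w11.png',im[:,:,::-1]); caps(im,c); black(im,c,.097)
go(.5243,-.2695,.16,.55-np.pi/2)"
```

```text
t: 17.38
tool_pos: [0.477, 0.2083, 0.0359]
tool_rot: [-1.043, -2.963, 0.001]
contact_force: [-2.7, -0.1, 6.5]
opening: 0.0389
t: 18.38
tool_pos: [0.4765, 0.2082, 0.1542]
tool_rot: [-1.043, -2.963, 0.001]
contact_force: [-0.6, -0.2, -0.7]
opening: 0.0857
green [ 288  104   65   66 3240] [0.4349 0.242  0.096 ]
blue [391   0  22  30 466] [0.4122 0.3139 0.096 ]
black [ 292  196   58   61 2861] [0.4768 0.2088 0.097 ]
black [ 248  385  143   15 1630] [0.5787 0.1256 0.097 ]
t 18.43 tcp [0.4759 0.208  0.1532] shift [-336.8 -342.    -6.5] turn -1.227 q6 -0.63 tilt [-0.0028 -0.0008] open 0.0852
```

```bash
python3 -m creep '[[0,-337,-342,-5,-1.227],[0,-337,-342,-5,-1.227],[0,-337,-342,-5,-1.227],[0,-337,-342,-5,-1.227],[0,-337,-342,-5,-1.227],[0,-337,-342,-5,-1.227],[0,-337,-342,-5,-1.227],[0,-337,-342,-5,-1.227],[0,-337,-342,-5,-1.227],[0,-337,-342,-5,-1.227],[0,-337,-342,-5,-1.227],[0,-337,-342,-5,-1.227]]'
python3 -m creep '[[0,0,0,0,0],[0,0,0,0,0],[0,0,0,0,0],[0,0,0,0,0],[0,0,0,0,0],[0,0,0,0,0]]'
python3 -c "
from h import *
c=ctrl.calibration('wrist'); im=ctrl.get_image('wrist'); cv2.imwrite('pics/w12.png',im[:,:,::-1]); caps(im,c)
go(.5243,-.2695,.1,.55-np.pi/2)"
```

```text
t: 19.43
tool_pos: [0.5219, -0.2472, 0.157]
tool_rot: [0.858, -3.019, -0.005]
contact_force: [-0.0, 0.0, 0.5]
opening: 0.0853
t: 19.93
tool_pos: [0.5232, -0.2446, 0.1595]
tool_rot: [0.856, -3.022, -0.001]
contact_force: [0.5, 0.2, -0.6]
opening: 0.0852
blue [ 256  171   59   63 2872] [ 0.5228 -0.2703  0.096 ]
yellow [ 252   73   65   67 3269] [ 0.474 -0.299  0.096]
t 19.98 tcp [ 0.5233 -0.2448  0.1597] shift [ 12.1 -21.5  59.7] turn 0.002 q6 -2.69 tilt [-0.0001  0.0001] open 0.0849
```

```bash
python3 -m creep '[[0,12.5,-21.5,0,0],[0,12.5,-21.5,0,0],[0,12.5,-21.5,25,0],[0,12.5,-21.5,40,0],[0,12.5,-21.5,40,0],[0,12.5,-21.5,40,0],[0,12.5,-21.5,40,0]]'
python3 -c "
from h import *
c=ctrl.calibration('wrist'); im=ctrl.get_image('wrist'); caps(im,c)
go(.5238,-.2697,.034,.55-np.pi/2)"
```

```text
t: 20.57
tool_pos: [0.5244, -0.2707, 0.1209]
tool_rot: [-0.854, 3.022, -0.002]
contact_force: [-0.5, -0.6, -0.2]
opening: 0.0853
blue [ 287  209   70   75 4031] [ 0.5219 -0.2718  0.096 ]
yellow [ 286   98   77   79 4606] [ 0.4739 -0.3001  0.096 ]
t 20.62 tcp [ 0.5247 -0.271   0.1214] shift [ 0.2  1.8 87.4] turn 0.001 q6 -2.72 tilt [ 0.002  -0.0014] open 0.0851
```

```bash
python3 -m creep '[[0,1,0.7,25,0],[0,1,0.7,50,0],[0,1,0.7,75,0],[0,1,0.7,86,0],[0,1,0.7,86,0],[0,1,0.7,86,0],[255,1,0.7,86,0],[255,1,0.7,86,0],[255,1,0.7,86,0],[255,1,0.7,86,0],[255,1,0.7,86,0],[255,1,0.7,86,0]]'
python3 -m creep '[[255,0,0,0,0],[255,0,0,-5,0],[255,0,0,-15,0],[255,0,0,-40,0],[255,0,0,-75,0],[255,0,0,-110,0],[255,0,0,-125,0],[255,0,0,-125,0],[255,0,0,-125,0],[255,0,0,-125,0]]'
python3 -c "
from h import *
go(.5236,.1724,.16,2.463-np.pi/2)"
```

```text
t: 21.62
tool_pos: [0.5234, -0.2711, 0.0353]
tool_rot: [-0.853, 3.022, -0.002]
contact_force: [-1.1, 1.0, 4.9]
opening: 0.0385
t: 22.45
tool_pos: [0.5216, -0.2701, 0.1568]
tool_rot: [0.853, -3.021, -0.004]
contact_force: [-1.0, 0.4, -1.7]
opening: 0.0388
t 22.45 tcp [ 0.5216 -0.2701  0.1568] shift [-233.1  376.1   -2.4] turn 1.229 q6 -2.73 tilt [-0.0026  0.0017] open 0.0388
```

```bash
python3 -m creep '[[255,-233,376,-2,1.227],[255,-233,376,-2,1.227],[255,-233,376,-2,1.227],[255,-233,376,-2,1.227],[255,-233,376,-2,1.227],[255,-233,376,-2,1.227],[255,-233,376,-2,1.227],[255,-233,376,-2,1.227],[255,-233,376,-2,1.227],[255,-233,376,-2,1.227],[255,-233,376,-2,1.227],[255,-233,376,-2,1.227]]'
python3 -m creep '[[255,0,0,0,0],[255,0,0,0,0],[255,0,0,0,0],[255,0,0,0,0],[255,0,0,0,0],[255,0,0,0,0]]'
python3 - <<'E'
from h import *
go(.5236,.1724,.0363,2.463-np.pi/2)
E
```

```text
t: 23.45
tool_pos: [0.5223, 0.1755, 0.1578]
tool_rot: [-1.04, -2.959, 0.001]
contact_force: [0.6, 0.1, -2.4]
opening: 0.0389
t: 23.95
tool_pos: [0.5247, 0.1705, 0.1606]
tool_rot: [-1.045, -2.962, 0.0]
contact_force: [-0.8, -0.1, -1.1]
opening: 0.0387
t 23.95 tcp [0.5247 0.1705 0.1606] shift [  2.    0.8 124.3] turn 0.0 q6 -0.71 tilt [-0.0003 -0.0002] open 0.0387
```

```bash
python3 -m creep '[[255,1.7,0,0,0],[255,1.7,0,30,0],[255,1.7,0,60,0],[255,1.7,0,85,0],[255,1.7,0,97,0],[255,1.7,0,97,0],[255,1.7,0,97,0],[255,1.7,0,97,0],[255,1.7,0,97,0],[255,1.7,0,97,0],[255,1.7,0,97,0]]'
python3 - <<'E'
from h import *
import json
go(.5236,.1724,.0363,2.463-np.pi/2)
c=ctrl.calibration("wrist"); im=ctrl.get_image("wrist"); cv2.imwrite("pics/w13.png",im[:,:,::-1])
E
```

```text
t: 24.87
tool_pos: [0.5243, 0.1729, 0.0653]
tool_rot: [1.042, 2.961, 0.002]
contact_force: [-0.3, 1.0, -0.4]
opening: 0.0388
t 24.87 tcp [0.5243 0.1729 0.0653] shift [ 0.3 -0.9 28.9] turn 0.002 q6 -0.71 tilt [0.0025 0.0005] open 0.0388
```

View pics/w13.png

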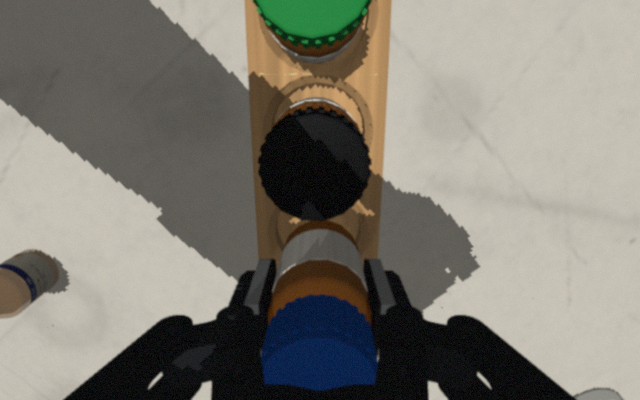

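Blue hangs centred over well 3 (jar x≈320, block edges ≈258–382); green and black stand upright in wells 1 and 2. Lowering.

```bash
python3 -m creep '[[255,0,0,2,0],[255,0,0,8,0],[255,0,0,14,0],[255,0,0,20,0],[255,0,0,25,0],[255,0,0,27.5,0],[255,0,0,28.5,0],[255,0,0,28.5,0],[255,0,0,28.5,0],[255,0,0,28.5,0]]'
python3 -c "
from h import *
go(.5236,.1724,.0363,2.463-np.pi/2)"
```

```text
t: 25.75
tool_pos: [0.5231, 0.1725, 0.0363]
tool_rot: [-1.042, -2.962, 0.002]
contact_force: [-4.7, -2.0, 9.3]
opening: 0.0389
t 25.75 tcp [0.5231 0.1725 0.0363] shift [-0.5  0.2  0. ] turn 0.002 q6 -0.71 tilt [-0.0019 -0.0008] open 0.0389
```

Floor contact at the expected height. Release and go for yellow.

```bash
python3 -m creep '[[0,0,0,0,0],[0,0,0,0,0],[0,0,0,0,0],[0,0,0,0,0],[0,0,0,0,0],[0,0,0,-15,0],[0,0,0,-50,0],[0,0,0,-90,0],[0,0,0,-120,0],[0,0,0,-120,0],[0,0,0,-120,0],[0,0,0,-120,0]]'
python3 -c "
from h import *
c=ctrl.calibration('wrist'); im=ctrl.get_image('wrist'); cv2.imwrite('pics/w14.png',im[:,:,::-1]); caps(im,c); black(im,c,.097)
go(.474,-.2995,.16,.55-np.pi/2)"
```

```text
t: 26.75
tool_pos: [0.523, 0.1726, 0.1547]
tool_rot: [-1.043, -2.963, 0.001]
contact_force: [-0.4, -0.6, -1.5]
opening: 0.0855
green [ 283    0   70   65 3704] [0.4384 0.2393 0.096 ]
blue [ 291  194   59   63 2892] [0.523 0.173 0.096]
black [ 287  102   63   63 3132] [0.4791 0.2069 0.097 ]
black [ 248  385  143   15 1658] [0.6256 0.0897 0.097 ]
t 26.8 tcp [0.5223 0.1725 0.1536] shift [-257.9 -398.3   -6. ] turn -1.227 q6 -0.71 tilt [-0.0027 -0.0005] open 0.0857
```

```bash
python3 -m creep '[[0,-258,-398,-5,-1.227],[0,-258,-398,-5,-1.227],[0,-258,-398,-5,-1.227],[0,-258,-398,-5,-1.227],[0,-258,-398,-5,-1.227],[0,-258,-398,-5,-1.227],[0,-258,-398,-5,-1.227],[0,-258,-398,-5,-1.227],[0,-258,-398,-5,-1.227],[0,-258,-398,-5,-1.227],[0,-258,-398,-5,-1.227],[0,-258,-398,-5,-1.227]]'
python3 -m creep '[[0,0,0,0,0],[0,0,0,0,0],[0,0,0,0,0],[0,0,0,0,0],[0,0,0,0,0],[0,0,0,0,0]]'
python3 -c "
from h import *
c=ctrl.calibration('wrist'); im=ctrl.get_image('wrist'); cv2.imwrite('pics/w15.png',im[:,:,::-1]); caps(im,c)
go(.474,-.2995,.12,.55-np.pi/2)"
```

```text
t: 27.8
tool_pos: [0.4755, -0.2825, 0.1577]
tool_rot: [0.858, -3.02, -0.005]
contact_force: [0.2, 0.2, -0.3]
opening: 0.0851
t: 28.3
tool_pos: [0.4773, -0.2802, 0.1598]
tool_rot: [0.856, -3.022, -0.001]
contact_force: [0.6, -0.4, 0.1]
opening: 0.0855
yellow [268 173  52  28 870] [ 0.4658 -0.3064  0.096 ]
t 28.35 tcp [ 0.4774 -0.2804  0.16  ] shift [ 12.9 -14.5  40. ] turn 0.002 q6 -2.79 tilt [-0.0001  0.0001] open 0.0852
```

```bash
python3 -m creep '[[0,13,-14,0,0],[0,13,-14,0,0],[0,13,-14,25,0],[0,13,-14,40,0],[0,13,-14,40,0],[0,13,-14,40,0],[0,13,-14,40,0]]'
python3 -c "
from h import *
c=ctrl.calibration('wrist'); im=ctrl.get_image('wrist'); cv2.imwrite('pics/w16.png',im[:,:,::-1])
h=cv2.cvtColor(im,cv2.COLOR_RGB2HSV); m=cv2.inRange(h,(22,150,50),(34,255,255)); n,l,st,ce=cv2.connectedComponentsWithStats(m); b=st[1+st[1:,4].argmax()]; print(b,onz(c,(b[0]+(b[2]-1)/2,b[1]+(b[3]-1)/2),.096))
go(.474,-.2995,.034,.55-np.pi/2)"
```

```text
t: 28.93
tool_pos: [0.474, -0.3002, 0.1212]
tool_rot: [-0.854, 3.022, -0.002]
contact_force: [-0.1, 0.3, 1.0]
opening: 0.0855
[ 287  207   70   74 4055] [ 0.47039009 -0.30196217  0.096     ]
t 28.98 tcp [ 0.4742 -0.3005  0.1217] shift [-0.3  1.2 87.7] turn 0.001 q6 -2.82 tilt [ 0.0018 -0.0014] open 0.0852
```

View pics/w16.png

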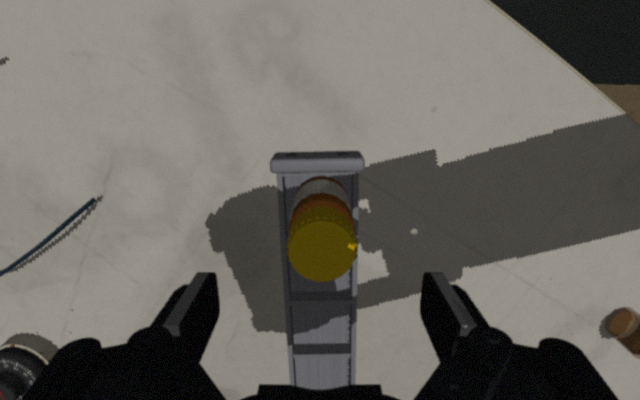

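```bash
python3 -m creep '[[0,1.2,0.7,25,0],[0,1.2,0.7,50,0],[0,1.2,0.7,75,0],[0,1.2,0.7,86,0],[0,1.2,0.7,86,0],[0,1.2,0.7,86,0],[255,1.2,0.7,86,0],[255,1.2,0.7,86,0],[255,1.2,0.7,86,0],[255,1.2,0.7,86,0],[255,1.2,0.7,86,0],[255,1.2,0.7,86,0]]'
python3 -m creep '[[255,0,0,0,0],[255,0,0,-5,0],[255,0,0,-15,0],[255,0,0,-40,0],[255,0,0,-75,0],[255,0,0,-110,0],[255,0,0,-125,0],[255,0,0,-125,0],[255,0,0,-125,0],[255,0,0,-125,0]]'
python3 -c "
from h import *
go(.5687,.1360,.16,2.463-np.pi/2)"
```

```text
t: 29.98
tool_pos: [0.4727, -0.3009, 0.0357]
tool_rot: [-0.853, 3.022, -0.002]
contact_force: [-0.8, 1.9, 5.9]
opening: 0.0385
t: 30.82
tool_pos: [0.4711, -0.2996, 0.1575]
tool_rot: [0.853, -3.022, -0.003]
contact_force: [0.2, 0.1, -1.3]
opening: 0.0389
t 30.82 tcp [ 0.4711 -0.2996  0.1575] shift [-310.9  320.3   -2. ] turn 1.229 q6 -2.82 tilt [-0.002   0.0017] open 0.0389
```

```bash
python3 -m creep '[[255,-311,320,-2,1.227],[255,-311,320,-2,1.227],[255,-311,320,-2,1.227],[255,-311,320,-2,1.227],[255,-311,320,-2,1.227],[255,-311,320,-2,1.227],[255,-311,320,-2,1.227],[255,-311,320,-2,1.227],[255,-311,320,-2,1.227],[255,-311,320,-2,1.227],[255,-311,320,-2,1.227],[255,-311,320,-2,1.227]]'
python3 -m creep '[[255,0,0,0,0],[255,0,0,0,0],[255,0,0,0,0],[255,0,0,0,0],[255,0,0,0,0],[255,0,0,0,0]]'
python3 - <<'E'
from h import *
go(.5687,.1360,.0367,2.463-np.pi/2)
E
```

```text
t: 31.82
tool_pos: [0.5683, 0.1385, 0.1582]
tool_rot: [-1.043, -2.959, 0.001]
contact_force: [0.3, 0.4, -0.9]
opening: 0.0387
t: 32.32
tool_pos: [0.5696, 0.134, 0.1609]
tool_rot: [-1.045, -2.962, 0.0]
contact_force: [-0.4, -0.2, -1.4]
opening: 0.039
t 32.32 tcp [0.5696 0.134  0.1609] shift [  1.9   1.  124.2] turn 0.0 q6 -0.79 tilt [-0.0004 -0.0001] open 0.039
```

```bash
python3 -m creep '[[255,1.7,0.2,0,0],[255,1.7,0.2,30,0],[255,1.7,0.2,60,0],[255,1.7,0.2,85,0],[255,1.7,0.2,97,0],[255,1.7,0.2,97,0],[255,1.7,0.2,97,0],[255,1.7,0.2,97,0],[255,1.7,0.2,97,0],[255,1.7,0.2,97,0],[255,1.7,0.2,97,0]]'
python3 - <<'E'
from h import *
go(.5687,.1360,.0367,2.463-np.pi/2)
c=ctrl.calibration("wrist"); im=ctrl.get_image("wrist"); cv2.imwrite("pics/w17.png",im[:,:,::-1])
E
```

```text
t: 33.23
tool_pos: [0.5695, 0.1364, 0.0656]
tool_rot: [1.042, 2.961, 0.002]
contact_force: [0.5, 0.0, -0.4]
opening: 0.0383
t 33.23 tcp [0.5695 0.1364 0.0656] shift [ 0.4 -0.9 28.9] turn 0.002 q6 -0.79 tilt [0.0024 0.0002] open 0.0383
```

View pics/w17.png

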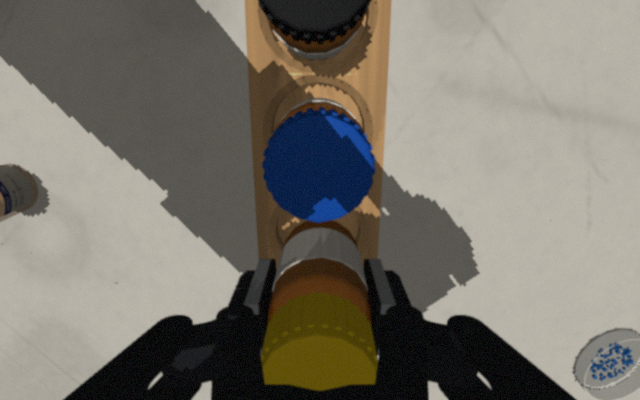

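Yellow is centred over well 4 (jar x≈320, block ≈258–382); blue stands in well 3. Lower and release.

```bash
python3 -m creep '[[255,0,0,2,0],[255,0,0,8,0],[255,0,0,14,0],[255,0,0,20,0],[255,0,0,25,0],[255,0,0,27.5,0],[255,0,0,28.5,0],[255,0,0,28.5,0],[255,0,0,28.5,0],[255,0,0,28.5,0]]'
python3 -c "
from h import *
go(.5687,.1360,.0363,2.463-np.pi/2)"
```

```text
t: 34.12
tool_pos: [0.5684, 0.1362, 0.0367]
tool_rot: [-1.042, -2.962, 0.002]
contact_force: [-5.3, -0.7, 8.5]
opening: 0.0388
t 34.12 tcp [0.5684 0.1362 0.0367] shift [-0.4 -0.   0.4] turn 0.002 q6 -0.79 tilt [-0.0015 -0.0005] open 0.0388
```

```bash
python3 -m creep '[[0,0,0,0,0],[0,0,0,0,0],[0,0,0,0,0],[0,0,0,0,0],[0,0,0,0,0],[0,0,0,-15,0],[0,0,0,-50,0],[0,0,0,-90,0],[0,0,0,-130,0],[0,0,0,-170,0],[0,0,0,-180,0],[0,0,0,-180,0]]'
python3 -m creep '[[0,-190,-280,0,0],[0,-190,-280,0,0],[0,-190,-280,0,0],[0,-190,-280,0,0],[0,-190,-280,0,0],[0,-190,-280,0,0],[0,-190,-280,0,0],[0,-190,-280,0,0],[0,-190,-280,0,0],[0,-190,-280,0,0],[0,-190,-280,0,0],[0,-190,-280,0,0]]'
python3 - <<'E'
from h import *
t=ctrl.get_image("top"); s=ctrl.get_image("scene"); c=ctrl.calibration("top")
for n,p0,l in(("beaker",(358,103),"glass_beaker_centre"),("dropper",(371,380),"dropper_centre")): print(n,[b["rect"] for b in ctrl.boxes_of("top",l)][:1])
o=np.zeros((600,640,3),np.uint8)
o[:330,:520]=cv2.resize(t[125:290,180:440],None,fx=2,fy=2,interpolation=cv2.INTER_CUBIC)
q=cv2.resize(s[140:270,180:360],None,fx=2.05,fy=2.05,interpolation=cv2.INTER_CUBIC); o[332:332+q.shape[0],:q.shape[1]]=q[:268]
cv2.imwrite("pics/end.png",o[:,:,::-1])
E
```

```text
t: 35.12
tool_pos: [0.5713, 0.1367, 0.2214]
tool_rot: [1.04, 2.955, 0.007]
contact_force: [0.1, -0.1, -0.5]
opening: 0.0853
t: 36.12
tool_pos: [0.541, -0.1995, 0.2142]
tool_rot: [-1.04, -2.962, -0.001]
contact_force: [-0.4, 0.3, -0.4]
opening: 0.0854
beaker [[288.3, 144.4, 21.3, 31.5]]
dropper [[297.2, 246.8, 9.8, 12.5]]
```

View pics/end.png

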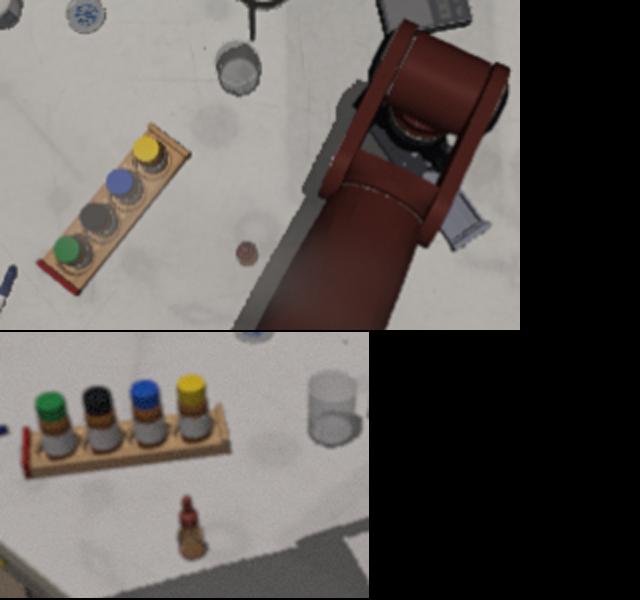

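```bash
python3 -m creep '[[0,0,0,0,0],[0,0,0,0,0],[0,0,0,0,0],[0,0,0,0,0],[0,0,0,0,0],[0,0,0,0,0]]'
python3 -c "
from station import ctrl
print(ctrl.finish_job())"
```

```text
t: 36.82
tool_pos: [0.5413, -0.201, 0.2157]
tool_rot: [1.043, 2.963, -0.0]
contact_force: [0.5, 0.1, 0.2]
opening: 0.0856
the job is handed in; nothing more can be done
None
```

All four jars are in the storage rack in the same order from the red end: green, black, blue, yellow. I moved them one at a time, starting at the red end, and handed the job in at about 37 s on the robot's clock.

- **Seating:** each jar met its well floor within about 1 mm of the expected height, with 6–12 N of contact before I released it.
- **Final pictures:** the top and scene views show all four upright in their own wells. The beaker and dropper bottle are within 1–3 pixels of where the detector first put them. The arm is clear and touching nothing.
- **Disagreements:** the top and wrist cameras differed by about 3 mm on the storage rack's position. I used the wrist reading, and it fitted. Later wrist views put the green jar's cap up to about 8 mm further along the row than where I released it. I put that down to measurement error towards the picture edge and the jar's play in its well, but did not check further.

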